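# Slide the dish carrier home under the microscope lens

### The arm

A 6-joint arm with a two-finger parallel gripper is mounted at the origin on the work surface. World frame = base frame: x ahead of the robot, y to its left, z up, the work surface at z = 0. Lengths are in m, angles in rad, forces in N, time in s.
With the tool pointing down it reaches from about 0.3 to 0.825 m from the base axis. Payload 5.4 kg.
Tool frame: the origin (TCP) lies midway between the tips of the shut fingers; the grasp point (between the pads) lies arm.grip_point_offset behind it (arm.grip_point_offset is the distance from the TCP to the grasp point, in m); z points along the fingers, y is the line along which they close (so a half turn about z gives the same grasp; the last joint's range is limited). The gripper opens to 92 mm and grips with 3 to 60 N. Pads are 20 mm wide; open, the fingers measure 128 mm over their backs; the gripper's body (75 mm by 189 mm) begins 69 mm behind the grasp point.
Start: joints at [-1.548, 0.158, 1.597, -0, 1.386, -0.21], TCP at [0.133, -0.559, 0.182] pointing down, gripper open.
Joint ranges: [-2.91, 2.91], [-0.94, 2.29], [0.18, 2.7], [-1.29, 4.43], [0.17, 2.64], [-3, 3]. Speed limits (rad/s): [2.57, 2.57, 3.14, 3.14, 3.14, 3.14].

### API

Orientations are given as a unit quaternion [w, x, y, z].
In Python, from plant import arm, viewer gives the robot as it stands.
- The arm moves only by the shell command python3 -m crank 'ROWS' [FORCE]. ROWS is JSON, a list of rows, each an object with "travel": the shift along the tool's x, y, z in cm, a list of three; "turn": the turn about the tool's z in degrees; "gripper": the gripper command: -1 is shut, 1 is fully open, values between are in proportion. A call has 1 to 8 rows; each row is the pose to reach, as a shift and turn from the pose commanded when the call began, along the tool's axes at that moment; what a row does not reach only later rows make up. A row lasts 1/10 s, in which the tool goes at most 50 mm and 8.59 degrees, less where a joint would pass 70% of its speed; a pose out of reach is approached as far as the arm can. A call with a gripper value outside its range is refused whole. The fingers move at their own pace and stop on an object; FORCE is the grip in N (left out, the last holds). Time passes only in rows, so rows that repeat a pose let the fingers close. It gives the time, the measured TCP pose, the force, the opening and the grip force at its end, in the units of the state.
- arm.observe(): the state, without advancing time (a new reading comes with each control period).
- viewer.camera(name): name is "side" or "top" or "wrist"; returns a dict with "color" (400x640x3 uint8, blue, green, red), "camera_matrix" (3x3 intrinsics, pixels), "world_to_cam" (4x4, takes a point from world to camera coordinates). Camera axes: x right, y down, z forward; pixel columns grow to the right and rows downward; lengths in m; the calibration is good to about 2 mm. A picture is of the moment at which its call begins. There is no depth.
- arm.job_done(): hands the job in; it is judged then, once.
The state is a dict: "t": time; "qpos": joint angles; "joint_vel": joint speeds; "tau": joint torques, N m; "position": TCP position; "ee_rot": TCP orientation; "contact_force": force on the tool from outside, world axes, zero at the start; "wrist_torque": the same for the moment, N m; "grip_width": finger opening in m; "gripper_force": force on a finger pad.
Only numpy, scipy, OpenCV 4.12 (cv2) and the standard library are available. Lean on these libraries where they do the work, as an engineer would, in place of code of your own. Each camera call takes 0.05 s, during which the arm holds its last target. There are 200 camera calls.

### The job

Pick up the dish carrier by its blue lug, lay it flat on the microscope stage in the mouth of the guide, and slide it in under the lens, past the two sprung rollers, until it meets the red-tipped stop. Press it firmly home against the stop for half a second, so that about 12 newtons reach the stop (over 8, but never over 18), then let go so that it stays home against the stop. Do not strike the lens, and leave the covered dish, the jar and the micromanipulator where they are.

Things in the scene. Friction and masses are not known exactly. Their poses are not given: they have to be found in the camera images.
- scope: White microscope, fixed. Origin at bench level (z 0), straight below the lens axis; +x is the direction in which the carrier is slid in, z up. White stage slab: top 30 mm above the origin, x -200 to +130 mm, y -95 to +95 mm. White column, 40 mm diameter, at x 95, y 65 mm, 360 mm high. The scope's arm joins it to the lens 210 mm up or higher.
- mouth (a point): Mouth of the guide, at stage height, 85 mm before the lens axis, axes as the microscope. From here two aluminium rails run 135 mm along +x (gap for the rollers), 8 mm high, 10 mm thick, inner faces 36.5 mm either side: the carrier's plate has 1.5 mm play a side. Before the mouth the rails flare out for 20 mm (20 degrees) to lead the plate in; before that the stage is flat for 95 mm.
- rollers (a point): Midway between two brass rollers, at stage height, 36.5 mm before the lens axis. Sprung inward to 15 mm either side; the plate's front bevels spread them (push of 3 to 12 N), its sides run between; from 13 mm before the lens axis on they close on its rear bevels and draw the plate onto the stop with 1 to 6 N. Black housings 53 to 79 mm either side, 30 mm long, 14 mm high.
- lens: Black lens barrel and head, fixed over the guide. Origin and axes as the microscope. Underside only 21 mm above the stage; 48 mm diameter up to 81 mm above the stage, 68 mm diameter to 211 mm, then a white box to 260 mm. Delicate: a touch above 5 N from anything is damage.
- stop: Stop block on the stage. Origin: foot of its near face, 70 mm past the lens axis. Its screw is set anew each time: the red tip's face lies 15 to 35 mm before the origin, unmeasured, to be found by feel (plate centre then within 10 mm of the lens axis). Tip 18 mm wide, 2 to 9 mm above the stage; gives 1 mm per 8 N, up to 3.5 mm. Over 18 N is damage.
- carrier: Loose aluminium dish carrier, 0.13 to 0.25 kg, on the bench. Origin: underside, centre of the plate; +x to the front end, which enters first. Plate 90 (x) x 70 x 10 mm, corners bevelled 24 mm at 45 degrees; low blue dish fixed on it, top 16 mm above the underside. Behind it a tail 20 mm wide, 8 mm thick, ending in an upright blue lug.
- lug (a point): Grip point in the blue lug, 24 mm above the carrier's underside, 105 mm behind the plate's centre; axes as the carrier. Lug 30 mm long (x, 15 either way of this point), 20 mm wide (y, grip across this), 36 mm high from the underside up. Its flat rear face can be pushed; fingers that drag down on it add friction on the stage, which is then missing at the stop.
- plate (a point): Centre of the carrier's plate, 5 mm above its underside. Axes as the carrier.
- dishes: Bystander: loose covered glass dish, 60 mm diameter, 31 mm high, on the bench. Origin at the centre of its underside.
- jar: Bystander: loose amber jar, 54 mm diameter, 85 mm high, on the bench. Origin at the centre of its underside.
- manipulator: Bystander: loose black micromanipulator with silver knobs, about 70 x 80 x 100 mm, 0.6 kg, on the bench. Origin at the centre of its underside.
Things that resemble listed ones, but are neither listed nor needed, are in the scene too. Several things have the shape of the carrier; the one meant has the colours described above.

How it is judged:
On the way, in this order (a step that is already met when the one before it is completed fails the run):
1. the carrier lies flat on the stage in front of the guide or in its mouth, in line with it within about 15 mm and 12 degrees (z of plate in the frame of scope between 0.031 and 0.0385 m and angle between carrier's own z axis and vertical below 0.04 rad and x of plate in the frame of scope between -0.175 and -0.085 m and y of plate in the frame of scope between -0.016 and 0.016 m and angle between the x axis of carrier and the x axis of scope, either way round below 0.21 rad), for 0.1 s.
2. the carrier, flat in the guide under the lens, is pressed against the stop with more than 8 N (z of plate in the frame of scope between 0.031 and 0.0385 m and angle between carrier's own z axis and vertical below 0.04 rad and contact force between carrier and stop above 8 N and x of plate in the frame of scope above -0.014 m), for 0.2 s.
At the end, for the whole second after the job is handed in: The carrier lies still and flat in the guide with its plate under the lens, let go, and resting against the stop (contact force above 0.5 N, as the rollers keep it; plate centre within 14 mm of the lens axis along the guide, 4 mm across) (z of plate in the frame of scope between 0.031 and 0.0385 m and angle between carrier's own z axis and vertical below 0.04 rad and contact force between carrier and stop above 0.5 N and x of plate in the frame of scope between -0.014 and 0.014 m and y of plate in the frame of scope between -0.004 and 0.004 m and linear speed of carrier below 0.01 m/s); the robot touches nothing.
It fails at once if the stop is pressed with more than 18 N (contact force between carrier and stop above 18 N).
It fails at once if anything touches the lens with more than 5 N (contact force between anything else and lens above 5 N).
It fails at once if the covered dish, the jar or the micromanipulator is pushed more than 20 mm from its place or tipped over (distance of any of dishes, jar, manipulator from where it was at the start of the episode above 0.02 m or angle between any of dishes, jar, manipulator's own z axis and vertical above 0.35 rad).
It also fails if it takes over 72 s, if anything falls off the work surface, if the arm or the gripper's body presses on something with over 40 N, if the wrist force passes 120 N, or if a joint passes its speed limit or range.

## Working session

There is one attempt and no reset: what is moved stays moved. The work goes in short steps, Python scripts to look and compute and a shell command to move; the robot and the scene stay as the last step left them, time stands still between calls to the robot, and variables do not carry over. Pictures are saved under pics/ and viewed, at most 10 in all, crops included, and the job is handed in when it is done.

```bash
mkdir -p pics; ls; python3 - <<'E'
from plant import arm, viewer
import cv2, numpy as np
s=arm.observe(); print({k:np.round(v,4).tolist() for k,v in s.items()}, arm.grip_point_offset)
for n in ("top","side"):
    c=viewer.camera(n); cv2.imwrite(f"pics/{n}0.png",c["color"]); np.savez(f"pics/{n}0.npz",**c)
    print(n,np.round(c["camera_matrix"],1).tolist(),np.round(c["world_to_cam"],3).tolist())
E
```

```text
pics
{'t': 0.0, 'qpos': [-1.5481, 0.1591, 1.5982, -0.0, 1.3862, -0.2101], 'joint_vel': [-0.0001, -0.0001, -0.0018, -0.0005, -0.0015, 0.0019], 'tau': [0.0004, -38.5563, -32.2113, 0.0702, 0.0377, -0.0001], 'position': [0.1326, -0.5588, 0.1805], 'ee_rot': [-0.0009, 0.9932, 0.1161, 0.0001], 'contact_force': [0.2522, -0.504, 0.4402], 'wrist_torque': [-0.017, -0.049, -0.0163], 'gripper_force': 0.0, 'grip_width': 0.092} 0.0187
top [[418.5, 0.0, 316.2], [0.0, 418.5, 194.0], [0.0, 0.0, 1.0]] [[0.025, -1.0, -0.009, -0.019], [-0.991, -0.024, -0.134, 0.487], [0.134, 0.012, -0.991, 1.207], [0.0, 0.0, 0.0, 1.0]]
side [[380.7, 0.0, 318.1], [0.0, 380.7, 194.6], [0.0, 0.0, 1.0]] [[-0.974, -0.227, 0.018, 0.452], [-0.185, 0.742, -0.644, 0.115], [0.133, -0.631, -0.765, 1.263], [0.0, 0.0, 0.0, 1.0]]
```

View pics/top0.png

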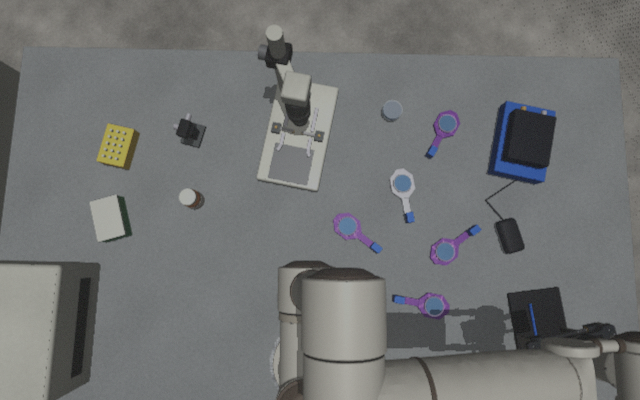

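View pics/side0.png

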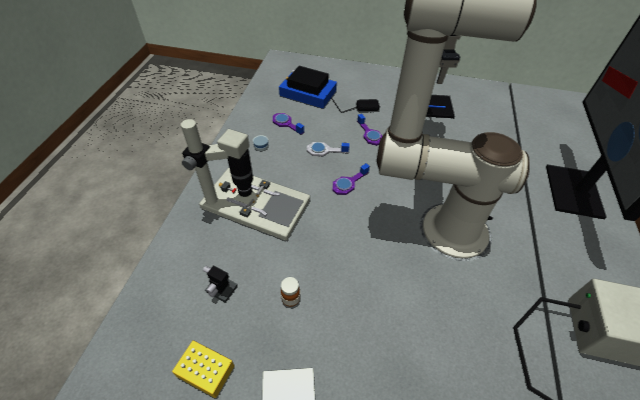

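The top view shows five carrier shapes. Four are purple, at (446,124), (347,226), (445,250) and (433,304). The one at (402,183), with its blue lug at (409,217), is bare aluminium, which fits the description. The scope stage runs from about (318,85) to (290,188), with its open end at the bottom. I'll confirm with a crop and measure.

```bash
cat > h.py <<'E'
import numpy as np, cv2
def ray(c,uv,z):
    K=c["camera_matrix"];T=c["world_to_cam"];R=T[:3,:3];o=-R.T@T[:3,3]
    d=R.T@np.linalg.inv(K)@np.array([uv[0],uv[1],1.]); return o+d*(z-o[2])/d[2]
def proj(c,p):
    q=c["world_to_cam"]@np.append(p,1); q=c["camera_matrix"]@q[:3]; return q[:2]/q[2]
def tri(cs,uvs):
    P=[c["camera_matrix"]@c["world_to_cam"][:3] for c in cs]
    X=cv2.triangulatePoints(P[0],P[1],*[np.array(u,float).reshape(2,1) for u in uvs]); return (X[:3]/X[3]).ravel()
E
python3 - <<'E'
from h import *
c=dict(np.load("pics/top0.npz")); s=dict(np.load("pics/side0.npz")); im=c["color"]
a=cv2.resize(im[60:240,240:440],None,fx=4,fy=4,interpolation=cv2.INTER_CUBIC)[:, :800]
cv2.imwrite("pics/crop.png",cv2.resize(a,(660,594)))
hsv=cv2.cvtColor(im,cv2.COLOR_BGR2HSV)
m=cv2.inRange(hsv,(100,150,70),(125,255,255)); n,l,st,ce=cv2.connectedComponentsWithStats(m)
for i in range(1,n):
    if st[i,4]>15: print("blue",st[i],ce[i].round(1))
m=cv2.inRange(hsv,(0,0,165),(180,60,255)); m[:, :240]=0; m[:,350:]=0; m[210:]=0
n,l,st,ce=cv2.connectedComponentsWithStats(m)
for i in range(1,n):
    if st[i,4]>100: print("white",st[i],ce[i].round(1))
E
```

```text
blue [494 102  52  80 950] [514.2 153.9]
blue [527 106  17   7  69] [533.6 109.2]
blue [547 110   8   6  36] [550.3 112.8]
blue [429 146   8  10  32] [432.7 150.2]
blue [470 225  10   9  40] [474.4 229.7]
blue [529 304   8  31  76] [532.7 319. ]
white [ 303   84   33  105 1444] [319.8 126.4]
white [270 101  14  24 158] [276.8 113.8]
white [258 126  26  54 463] [268.1 153.1]
white [284 133  27  23 270] [297.4 140.9]
```

View pics/crop.png

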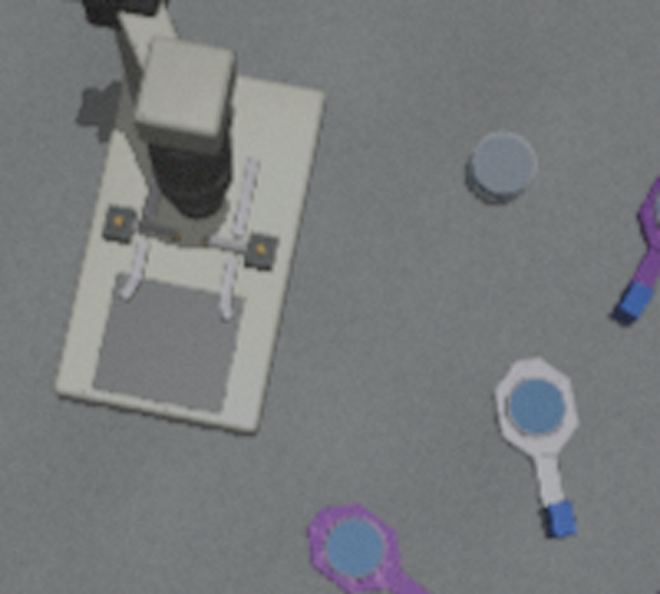

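The crop confirms it: aluminium plate, blue dish at crop (537,406), tail, and blue lug at (561,519). On the scope, the roller housings' screws are at crop (119,220) and (261,248), and the stage corners at (60,390), (255,430) and (324,93).

```bash
python3 - <<'E'
from h import *
c=dict(np.load("pics/top0.npz")); im=c["color"]
px=lambda u,v:(240+u/3.3-.35,60+v/3.3-.35)
w=lambda u,v,z:ray(c,px(u,v),z)
d=w(537,406,.016); l=w(561,517,.036); print("dish",d,"lug",l,"dist",np.linalg.norm((d-l)[:2]),"yaw",np.degrees(np.arctan2(*(d-l)[1::-1])))
A=w(119,220,.045);B=w(261,248,.045); print("hous",A,B,np.linalg.norm((A-B)[:2]))
ax=np.array([-(B-A)[1]*-1,0]); v=(B-A)[:2]/np.linalg.norm((B-A)[:2]); x=np.array([-v[1],v[0]]); print("x dir",np.degrees(np.arctan2(x[1],x[0])))
f1=w(60,388,.03);f2=w(256,424,.03);b=w(324,93,.03)
print("corners",f1,f2,b,"width",np.linalg.norm((f1-f2)[:2]),"len",np.linalg.norm((b-f2)[:2]))
e=(b-f2)[:2]; print("yaw edge",np.degrees(np.arctan2(e[1],e[0])), "front", np.degrees(np.arctan2(*(f1-f2)[1::-1]))-90)
x=e/np.linalg.norm(e)
print("org from housings",(A+B)[:2]/2+.0365*x,"from front",(f1+f2)[:2]/2+.2*x)
for n,u in (("dish",(392,110)),("jar",(190,197))): print(n,ray(c,u,.03 if n=="dish" else .085))
E
```

```text
dish [ 0.53040369 -0.26553504  0.016     ] lug [ 0.42782113 -0.28263593  0.036     ] dist 0.10399818019815421 yaw 9.46438403676945
hous [0.68785784 0.1189361  0.045     ] [ 0.66460337 -0.01076854  0.045     ] 0.13177276895048015
x dir -10.164451816890395
corners [0.5343241  0.16814284 0.03      ] [ 0.50561602 -0.01009972  0.03      ] [ 0.81858422 -0.06563107  0.03      ] width 0.18053963669783088 len 0.3178566070049636
yaw edge -10.061531792441311 front -9.149587901214446
org from housings [0.71216926 0.04770702] from front [0.7168942  0.04408042]
dish [ 0.75159477 -0.23179624  0.03      ]
jar [0.46330922 0.3499775  0.085     ]
```

```bash
cat >> h.py <<'E'
def go(p,yaw,s):
    "tool-axis travel (cm) and turn (deg) to reach TCP p with tool x at world yaw deg"
    from scipy.spatial.transform import Rotation as R
    q=s["ee_rot"]; r=R.from_quat([q[1],q[2],q[3],q[0]]); m=r.as_matrix()
    cur=np.degrees(np.arctan2(m[1,0],m[0,0])); p=np.asarray(p,float)
    print("at",np.round(s["position"],4),"yaw",round(cur,2),"tilt",round(np.degrees(np.arccos(-m[2,2])),2),"travel",np.round(m.T@(p-s["position"])*100,2),"turn",round(cur-yaw,2),"t",s["t"])
E
python3 - <<'E'
from h import *; from plant import arm
go([.427,-.2825,.12],9.5,arm.observe())
E
```

```text
at [ 0.1326 -0.5589  0.1806] yaw 13.34 tilt 0.1 travel [ 35.02 -20.09   6.11] turn 3.84 t 0.1
```

```bash
P='{"travel":[35,-20.1,6.1],"turn":3.8,"gripper":1}' ; python3 -m crank '[{"travel":[35,-20.1,6.1],"turn":3.8,"gripper":1},{"travel":[35,-20.1,6.1],"turn":3.8,"gripper":1},{"travel":[35,-20.1,6.1],"turn":3.8,"gripper":1},{"travel":[35,-20.1,6.1],"turn":3.8,"gripper":1},{"travel":[35,-20.1,6.1],"turn":3.8,"gripper":1},{"travel":[35,-20.1,6.1],"turn":3.8,"gripper":1},{"travel":[35,-20.1,6.1],"turn":3.8,"gripper":1},{"travel":[35,-20.1,6.1],"turn":3.8,"gripper":1}]'
python3 - <<'E'
from h import *; from plant import arm,viewer
go([.427,-.2825,.12],9.5,arm.observe())
c=viewer.camera("wrist"); cv2.imwrite("pics/w1.png",c["color"]); np.savez("pics/w1.npz",**c)
E
```

```text
t: 0.9
position: [0.4219, -0.2869, 0.1212]
ee_rot: [-0.0, 0.997, 0.083, -0.0]
contact_force: [0.2, -1.1, -0.5]
grip_width: 0.0917
gripper_force: 0.0
at [ 0.4219 -0.2869  0.1212] yaw 9.53 tilt 0.01 travel [ 0.57 -0.35  0.12] turn 0.03 t 0.9
```

View pics/w1.png

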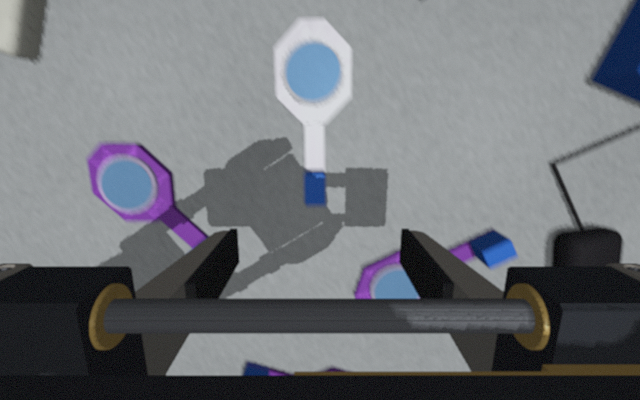

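The wrist view shows the aluminium carrier's dish at (313,71) and its lug at (315,188). Two purple decoys lie either side, with their dishes at (127,182) and (389,280).

```bash
python3 - <<'E'
from h import *; from plant import arm
c=dict(np.load("pics/w1.npz")); hsv=cv2.cvtColor(c["color"],cv2.COLOR_BGR2HSV)
m=cv2.inRange(hsv,(95,60,60),(130,255,255)); m[:,:260]=0;m[:,400:]=0;m[225:]=0
n,l,st,ce=cv2.connectedComponentsWithStats(m)
P=[]
for i in range(1,n):
    if st[i,4]>100: z=.016 if st[i,1]<120 else .036; p=ray(c,ce[i],z); P.append(p); print(st[i],ce[i].round(1),p)
d=P[0]; 
# top-face of the lug: bounding box, rows of the darker rear/brighter top
ys,xs=np.where(l==[i for i in range(1,n) if st[i,4]>100][1]); 
for r in range(ys.min(),ys.max()+1,4): print(r,xs[ys==r].min(),xs[ys==r].max(),c["color"][r,315])
m=cv2.inRange(hsv,(132,80,60),(165,255,255)); ys,xs=np.where(m>0)
W=np.array([ray(c,q,.01) for q in zip(xs[::7],ys[::7])]); W=W[np.argsort(np.hypot(W[:,0]-.427,W[:,1]+.2825))]; print("nearest purple",W[:2])
E
```

```text
[ 286   43   54   57 2425] [312.7  71.1] [ 0.53318512 -0.26304766  0.016     ]
[303 171  23  36 784] [314.2 188.6] [ 0.43096994 -0.28147822  0.036     ]
171 305 309 [149 130 125]
175 303 325 [156  85  44]
179 303 325 [126  63  33]
183 303 325 [127  63  29]
187 303 325 [125  64  30]
191 303 325 [125  63  24]
195 304 325 [129  68  35]
199 304 325 [124  59  23]
203 305 325 [123  73  53]
nearest purple [[ 0.35211074 -0.35217092  0.01      ]
 [ 0.35359468 -0.35403723  0.01      ]]
```

```bash
python3 - <<'E'
from h import *; from plant import arm
go([.4295,-.282,.010],10,arm.observe())
E
```

```text
at [ 0.4257 -0.2807  0.1198] yaw 9.82 tilt 0.33 travel [ 0.33  0.26 10.98] turn -0.18 t 0.95
```

```bash
python3 -m crank '[{"travel":[0.25,0,4],"turn":-0.4,"gripper":1},{"travel":[0.25,0,8],"turn":-0.4,"gripper":1},{"travel":[0.25,0,8],"turn":-0.4,"gripper":1},{"travel":[0.25,0,8],"turn":-0.4,"gripper":1}]'
python3 - <<'E'
from h import *; from plant import arm
go([.4295,-.282,.010],10,arm.observe())
E
```

```text
t: 1.35
position: [0.4229, -0.2881, 0.0418]
ee_rot: [-0.001, 0.996, 0.087, -0.001]
contact_force: [-0.9, -0.4, 0.4]
grip_width: 0.0919
gripper_force: 0.0
at [ 0.4229 -0.2881  0.0418] yaw 9.93 tilt 0.1 travel [ 0.76 -0.48  3.18] turn -0.07 t 1.35
```

```bash
python3 -m crank '[{"travel":[0,0,0],"turn":0,"gripper":1},{"travel":[0,0,0],"turn":0,"gripper":1},{"travel":[0,0,0],"turn":0,"gripper":1}]'; python3 -m crank '[{"travel":[0,0,0],"turn":0,"gripper":1},{"travel":[0,0,0],"turn":0,"gripper":1}]'|head -2
python3 - <<'E'
from h import *; from plant import arm,viewer
go([.4295,-.282,.010],10,arm.observe())
c=viewer.camera("wrist"); np.savez("pics/w2.npz",**c); cv2.imwrite("pics/w2.png",c["color"])
go([.4295,-.282,.010],10,arm.observe())
T=c["world_to_cam"];print("cam",-T[:3,:3].T@T[:3,3])
E
```

```text
t: 1.65
position: [0.4242, -0.2894, 0.0434]
ee_rot: [0.001, 0.996, 0.086, 0.001]
contact_force: [1.0, 0.1, 0.1]
grip_width: 0.0917
gripper_force: 0.0
t: 1.85
position: [0.4235, -0.2885, 0.0422]
at [ 0.4235 -0.2885  0.0422] yaw 9.93 tilt 0.04 travel [ 0.7  -0.54  3.22] turn -0.07 t 1.85
at [ 0.4235 -0.2884  0.042 ] yaw 9.93 tilt 0.02 travel [ 0.7  -0.53  3.2 ] turn -0.07 t 1.9
cam [ 0.49151573 -0.27689817  0.24466023]
```

View pics/w2.png

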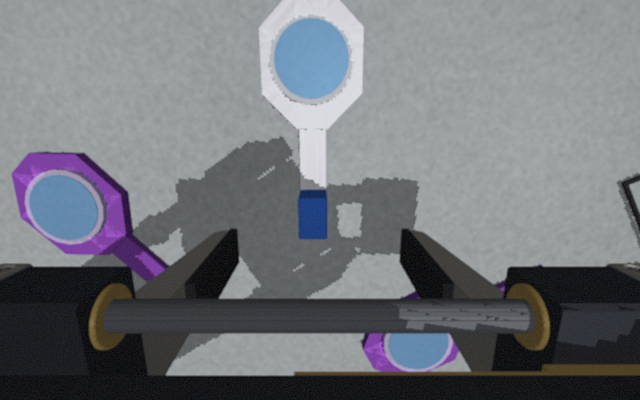

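```bash
python3 -m crank '[{"travel":[0.7,-0.5,0],"turn":0,"gripper":1},{"travel":[0.7,-0.5,1.6],"turn":0,"gripper":1},{"travel":[0.7,-0.5,3.2],"turn":0,"gripper":1},{"travel":[0.7,-0.5,3.2],"turn":0,"gripper":1},{"travel":[0.7,-0.5,3.2],"turn":0,"gripper":-1},{"travel":[0.7,-0.5,3.2],"turn":0,"gripper":-1},{"travel":[0.7,-0.5,3.2],"turn":0,"gripper":-1},{"travel":[0.7,-0.5,3.2],"turn":0,"gripper":-1}]' 40; python3 -m crank '[{"travel":[0,0,0],"turn":0,"gripper":-1},{"travel":[0,0,0],"turn":0,"gripper":-1},{"travel":[0,0,0],"turn":0,"gripper":-1},{"travel":[0,0,0],"turn":0,"gripper":-1}]'
```

```text
t: 2.7
position: [0.4298, -0.2826, 0.0104]
ee_rot: [0.0, 0.996, 0.087, 0.0]
contact_force: [-0.2, -0.5, -0.2]
grip_width: 0.062
gripper_force: 0.0
t: 3.1
position: [0.4294, -0.2822, 0.0097]
ee_rot: [-0.0, 0.996, 0.087, -0.0]
contact_force: [0.2, 0.6, 0.8]
grip_width: 0.0296
gripper_force: 0.0
```

Still closing; hold, then lift.

```bash
python3 -m crank '[{"travel":[0,0,0],"turn":0,"gripper":-1},{"travel":[0,0,0],"turn":0,"gripper":-1},{"travel":[0,0,0],"turn":0,"gripper":-1},{"travel":[0,0,0],"turn":0,"gripper":-1}]'; python3 -m crank '[{"travel":[0,0,-2],"turn":0,"gripper":-1},{"travel":[0,0,-5],"turn":0,"gripper":-1},{"travel":[0,0,-8],"turn":0,"gripper":-1},{"travel":[0,0,-8],"turn":0,"gripper":-1},{"travel":[0,0,-8],"turn":0,"gripper":-1},{"travel":[0,0,-8],"turn":0,"gripper":-1}]'
python3 - <<'E'
from h import *; from plant import arm,viewer
c=viewer.camera("wrist"); np.savez("pics/w3.npz",**c); cv2.imwrite("pics/w3.png",c["color"])
# target: plate at scope x=-0.13; scope origin (.713,.047), yaw -10
a=np.radians(-10); x=np.array([np.cos(a),np.sin(a)]); o=np.array([.713,.047])
g=o+x*(-.13-.105); go([*g,.10],-10,arm.observe())
E
```

```text
t: 3.5
position: [0.4294, -0.2821, 0.0097]
ee_rot: [-0.0, 0.996, 0.087, -0.0]
contact_force: [0.5, -0.4, -0.1]
grip_width: 0.0005
gripper_force: 0.0
t: 4.1
position: [0.4286, -0.2813, 0.0883]
ee_rot: [-0.001, 0.996, 0.087, -0.001]
contact_force: [0.1, 0.5, 0.2]
grip_width: -0.0
gripper_force: 0.0
at [ 0.4285 -0.2812  0.0881] yaw 9.94 tilt 0.17 travel [ 11.59 -35.44  -1.12] turn 19.94 t 4.15
```

The fingers shut on nothing, so the grasp missed. I'll look.

View pics/w3.png

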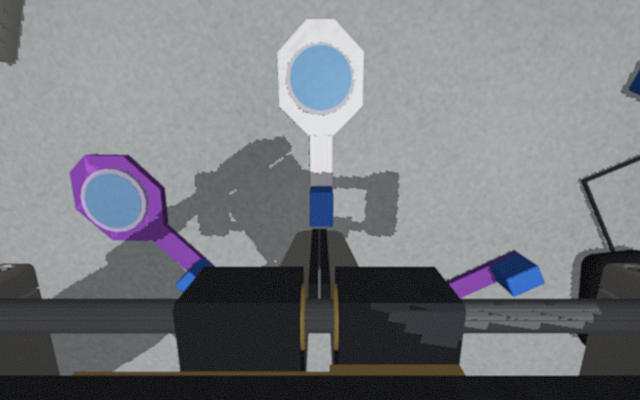

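The lug is at (321,207), unmoved and in line. The shut fingertips are at (319,235). I'll compare projections.

```bash
python3 - <<'E'
from h import *
from plant import arm,viewer
c=dict(np.load("pics/w3.npz")); s=arm.observe()
print("TCP proj",proj(c,s["position"]),"TCP",s["position"])
for n in("w1","w2","w3"):
    c=dict(np.load(f"pics/{n}.npz")); hsv=cv2.cvtColor(c["color"],cv2.COLOR_BGR2HSV)
    m=cv2.inRange(hsv,(95,60,60),(130,255,255)); m[:,:255]=0;m[:,400:]=0;m[242:]=0
    k,l,st,ce=cv2.connectedComponentsWithStats(m)
    T=c["world_to_cam"];print(n,"cam",(-T[:3,:3].T@T[:3,3]).round(4),"axis",T[2,:3].round(3))
    for i in range(1,k):
        if st[i,4]>300:
            x,y,w,h=st[i,:4]; print(st[i],ray(c,ce[i],.016 if y<120 else .036).round(4),"top edge",ray(c,(x+w/2,y),.036).round(4),"bottom edge",ray(c,(x+w/2,y+h),.036).round(4))
t=[]
for n in("top","side"):
    c=viewer.camera(n); np.savez(f"pics/{n}1.npz",**c); cv2.imwrite(f"pics/{n}1.png",c["color"]); print(n,proj(c,s["position"]),proj(c,[.4295,-.2815,.036]))
im=[cv2.imread(f"pics/{n}1.png") for n in("top","side")]
cv2.imwrite("pics/cmp.png",np.hstack([cv2.resize(im[0][140:260,340:460],(400,400)),cv2.resize(im[1][90:210,290:410],(400,400))]))
E
```

```text
TCP proj [317.93557858 228.848536  ] TCP [ 0.42851314 -0.28121698  0.08813355]
w1 cam [ 0.4901 -0.2758  0.3237] axis [-0.239 -0.04  -0.97 ]
[ 286   43   54   57 2425] [ 0.5332 -0.263   0.016 ] top edge [ 0.5518 -0.2607  0.036 ] bottom edge [ 0.5075 -0.2679  0.036 ]
[303 171  23  36 784] [ 0.431  -0.2815  0.036 ] top edge [ 0.4471 -0.2791  0.036 ] bottom edge [ 0.4138 -0.2846  0.036 ]
w2 cam [ 0.4915 -0.2769  0.2447] axis [-0.238 -0.043 -0.97 ]
[ 274   18   75   81 4712] [ 0.5315 -0.2648  0.016 ] top edge [ 0.5495 -0.2626  0.036 ] bottom edge [ 0.5046 -0.2702  0.036 ]
[ 298  190   30   50 1428] [ 0.431  -0.2832  0.036 ] top edge [ 0.4477 -0.2808  0.036 ] bottom edge [ 0.4128 -0.2868  0.036 ]
w3 cam [ 0.497  -0.2702  0.2907] axis [-0.24  -0.041 -0.97 ]
[ 290   45   61   65 3120] [ 0.5314 -0.2649  0.016 ] top edge [ 0.5508 -0.2616  0.036 ] bottom edge [ 0.5058 -0.2695  0.036 ]
[309 186  25  41 976] [ 0.4306 -0.2829  0.036 ] top edge [ 0.4475 -0.2806  0.036 ] bottom edge [ 0.413  -0.2867  0.036 ]
top [413.08916108 214.54421573] [409.25828153 215.73484711]
side [344.82775344 133.55684882] [343.6244721  143.81889943]
```

View pics/cmp.png

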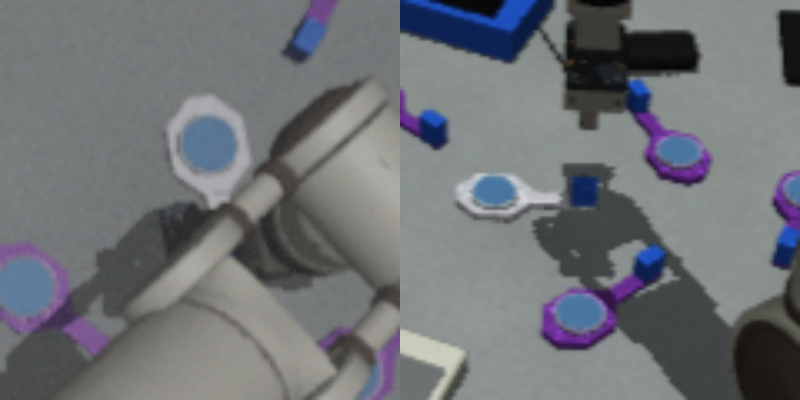

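In the side crop the fingertip ends near crop (589,127). The reported TCP projects to (583,145), about 27 mm lower. That suggests the real tips are higher than reported and closed above the lug. I'll check the scale using the known sizes.

```bash
python3 - <<'E'
from h import *
from plant import arm,viewer
for n in("w1","w2","w3"):
    c=dict(np.load(f"pics/{n}.npz")); f=c["camera_matrix"][0,0]; hsv=cv2.cvtColor(c["color"],cv2.COLOR_BGR2HSV)
    m=((hsv[...,1]<45)&(hsv[...,2]>200)).astype(np.uint8); m|=(cv2.inRange(hsv,(95,60,60),(130,255,255))>0).astype(np.uint8)
    w=[]
    for r in range(30,120):
        x=np.where(m[r,250:380])[0]
        if len(x): w.append((np.ptp(x)+1,r,x.min()+250,x.max()+250))
    b=max(w); p,q=ray(c,(b[2],b[1]),.01),ray(c,(b[3]+1,b[1]),.01)
    print(n,"f",f,"widest",b,"gives",np.linalg.norm(p-q))
s=arm.observe(); c=dict(np.load("pics/side1.npz"))
for dz in (0,.01,.02,.03): print(dz,proj(c,s["position"]+[0,0,dz]))
# start-picture check of tip
E
```

```text
w1 f 319.47116037068486 widest (np.int64(76), 65, np.int64(275), np.int64(350)) gives 0.06947966528395154
w2 f 319.47116037068486 widest (np.int64(104), 38, np.int64(259), np.int64(362)) gives 0.06980697617486827
w3 f 319.47116037068486 widest (np.int64(86), 68, np.int64(278), np.int64(363)) gives 0.0704941481550278
0 [344.79819291 133.47917123]
0.01 [344.98944777 131.4265327 ]
0.02 [345.18277019 129.35170405]
0.03 [345.37819389 127.25432348]
```

```bash
python3 - <<'E'
from h import *
from plant import arm
s=arm.observe(); c=dict(np.load("pics/w3.npz")); S=dict(np.load("pics/side1.npz"))
a=np.radians(9.94); x=np.array([np.cos(a),np.sin(a),0])
for dz in (0,.01,.02,.03): print(dz,"wrist front edge",proj(c,s["position"]+x*.01+[0,0,dz]).round(1),"rear",proj(c,s["position"]-x*.01+[0,0,dz]).round(1))
for n,uv in (("w3",0),):
    im=cv2.imread("pics/w3.png"); print(im[222:242:2,316].tolist())
im=cv2.imread("pics/side1.png"); print(im[122:140,346].tolist())
E
```

```text
0 wrist front edge [318.2 214.4] rear [318.2 242.8]
0.01 wrist front edge [318.2 218.8] rear [318.2 248.5]
0.02 wrist front edge [318.1 223.8] rear [318.1 254.8]
0.03 wrist front edge [318.  229.2] rear [318.1 261.7]
[[132, 68, 34], [133, 68, 31], [118, 80, 64], [77, 75, 72], [13, 10, 11], [22, 16, 15], [19, 14, 14], [20, 16, 20], [25, 25, 22], [8, 0, 3]]
[[53, 59, 61], [52, 58, 59], [51, 56, 57], [51, 55, 57], [51, 56, 57], [50, 55, 57], [52, 58, 59], [135, 137, 131], [142, 145, 137], [142, 144, 136], [142, 144, 138], [145, 147, 140], [145, 147, 139], [143, 145, 138], [143, 145, 139], [142, 144, 137], [144, 146, 138], [81, 82, 78]]
```

Both views put the real tips about 25–30 mm above the reported TCP, so the pads closed over the lug's 36 mm top. I'll open, go back down, then feel lower in small steps while watching the force.

```bash
python3 -m crank '[{"travel":[0.3,0.1,0],"turn":0,"gripper":1},{"travel":[0.3,0.1,0],"turn":0,"gripper":1},{"travel":[0.3,0.1,0],"turn":0,"gripper":1},{"travel":[0.3,0.1,0],"turn":0,"gripper":1},{"travel":[0.3,0.1,0],"turn":0,"gripper":1},{"travel":[0.3,0.1,3],"turn":0,"gripper":1},{"travel":[0.3,0.1,6],"turn":0,"gripper":1},{"travel":[0.3,0.1,8],"turn":0,"gripper":1}]'; python3 -m crank '[{"travel":[0,0,0.4],"turn":0,"gripper":1},{"travel":[0,0,0.8],"turn":0,"gripper":1},{"travel":[0,0,1.2],"turn":0,"gripper":1},{"travel":[0,0,1.2],"turn":0,"gripper":1}]'
python3 - <<'E'
from h import *; from plant import arm,viewer
s=arm.observe(); print(s["position"],s["grip_width"],s["contact_force"])
c=viewer.camera("side"); np.savez("pics/side2.npz",**c); im=c["color"]
w=viewer.camera("wrist")["color"]
cv2.imwrite("pics/low.png",np.hstack([cv2.resize(im[90:170,290:370],(400,400)),cv2.resize(w,(400,400))]))
E
```

```text
t: 5.05
position: [0.4318, -0.2818, 0.0079]
ee_rot: [-0.001, 0.996, 0.087, -0.001]
contact_force: [-0.1, 1.0, 0.4]
grip_width: 0.0624
gripper_force: 0.0
t: 5.45
position: [0.433, -0.2831, -0.0017]
ee_rot: [0.0, 0.996, 0.087, 0.0]
contact_force: [-0.3, 0.3, -0.5]
grip_width: 0.0916
gripper_force: 0.0
[ 0.43296284 -0.28306916 -0.00167097] 0.09158221176668502 [-0.34201226  0.26204588 -0.48832761]
```

View pics/low.png

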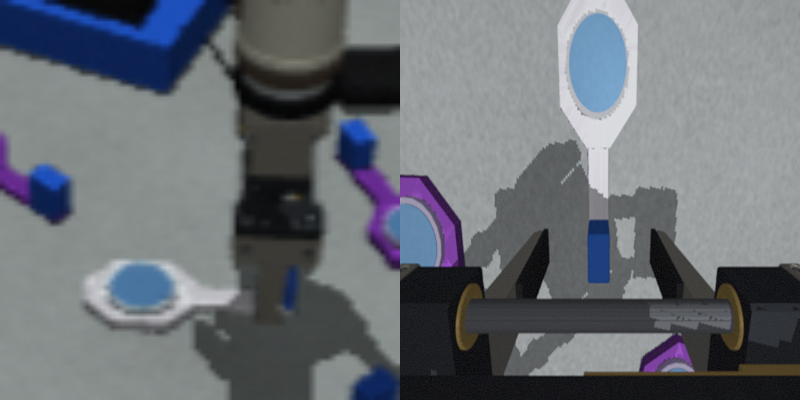

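The side crop shows the near finger now beside the lug, its tip ending near crop (265,318), i.e. pixel (343,153.6). The lug is visible behind it at crop (290,285). I'll compute the tip height.

```bash
python3 - <<'E'
from h import *
c=dict(np.load("pics/side2.npz")); a=np.radians(9.94); x=np.array([np.cos(a),np.sin(a),0]);y=np.array([-np.sin(a),np.cos(a),0])
t=np.array([.433,-.283,-.0017])
cr=lambda p:((proj(c,p)-[290,90])*5).round(0)
for d in (.0,.01,.02,.03): print(d,"finger tip inner",cr(t+.046*y+[0,0,d]),"outer",cr(t+.064*y+[0,0,d]))
L=np.array([.4308,-.2825,0])
for s in(-.015,.015):
  for z in (0,.036): print("lug",s,z,cr(L+x*s+[0,0,z]))
E
```

```text
0.0 finger tip inner [260. 344.] outer [260. 360.]
0.01 finger tip inner [261. 334.] outer [260. 351.]
0.02 finger tip inner [262. 325.] outer [261. 342.]
0.03 finger tip inner [263. 316.] outer [262. 332.]
lug -0.015 0 [283. 303.]
lug -0.015 0.036 [286. 269.]
lug 0.015 0 [245. 301.]
lug 0.015 0.036 [247. 267.]
```

The tips are now at about z 27 mm, and the pads sit about 7 mm ahead of the lug centre in both views. I'll shift back 6 mm, go down another 16 mm and close.

```bash
python3 -m crank '[{"travel":[-0.6,0,0.5],"turn":0,"gripper":1},{"travel":[-0.6,0,1.0],"turn":0,"gripper":1},{"travel":[-0.6,0,1.3],"turn":0,"gripper":1},{"travel":[-0.6,0,1.6],"turn":0,"gripper":1},{"travel":[-0.6,0,1.6],"turn":0,"gripper":1}]'; python3 -m crank '[{"travel":[0,0,0],"turn":0,"gripper":-1},{"travel":[0,0,0],"turn":0,"gripper":-1},{"travel":[0,0,0],"turn":0,"gripper":-1},{"travel":[0,0,0],"turn":0,"gripper":-1},{"travel":[0,0,0],"turn":0,"gripper":-1},{"travel":[0,0,0],"turn":0,"gripper":-1},{"travel":[0,0,0],"turn":0,"gripper":-1},{"travel":[0,0,0],"turn":0,"gripper":-1}]' 40; python3 -m crank '[{"travel":[0,0,0],"turn":0,"gripper":-1},{"travel":[0,0,0],"turn":0,"gripper":-1},{"travel":[0,0,0],"turn":0,"gripper":-1},{"travel":[0,0,0],"turn":0,"gripper":-1}]' 40
```

```text
t: 6.05
position: [0.4263, -0.2833, -0.0189]
ee_rot: [-0.0, 0.996, 0.087, -0.0]
contact_force: [-0.3, -0.6, -0.4]
grip_width: 0.0919
gripper_force: 0.0
t: 6.85
position: [0.4266, -0.2837, -0.0183]
ee_rot: [-0.0, 0.996, 0.087, 0.0]
contact_force: [0.4, 0.3, -0.3]
grip_width: 0.0298
gripper_force: 0.0
t: 7.25
position: [0.4266, -0.2836, -0.0183]
ee_rot: [-0.0, 0.996, 0.087, -0.0]
contact_force: [0.8, -0.1, 0.3]
grip_width: 0.0197
gripper_force: 40.0
```

It's gripped (19.7 mm, 40 N). With the underside on the bench the reported z is -0.0183, so on the stage it should read about +0.0117. Lift.

```bash
python3 -m crank '[{"travel":[0,0,0],"turn":0,"gripper":-1},{"travel":[0,0,-1],"turn":0,"gripper":-1},{"travel":[0,0,-3],"turn":0,"gripper":-1},{"travel":[0,0,-6],"turn":0,"gripper":-1},{"travel":[0,0,-9],"turn":0,"gripper":-1},{"travel":[0,0,-10],"turn":0,"gripper":-1},{"travel":[0,0,-10],"turn":0,"gripper":-1},{"travel":[0,0,-10],"turn":0,"gripper":-1}]' 60
python3 - <<'E'
from h import *; from plant import arm,viewer
a=np.radians(-10); x=np.array([np.cos(a),np.sin(a)]); o=np.array([.713,.047])
g=o+x*(-.15-.105-.004); go([*g,.08],-10,arm.observe())
E
```

```text
t: 8.05
position: [0.4259, -0.2829, 0.0805]
ee_rot: [-0.001, 0.996, 0.087, -0.001]
contact_force: [-0.9, 0.7, -1.7]
grip_width: 0.0197
gripper_force: 60.0
at [ 0.4259 -0.2829  0.0805] yaw 9.94 tilt 0.12 travel [  9.63 -36.38   0.1 ] turn 19.94 t 8.05
```

```bash
python3 -m crank '[{"travel":[0.6,-2,0],"turn":2,"gripper":-1},{"travel":[1.8,-6,0],"turn":5,"gripper":-1},{"travel":[3,-10.5,0],"turn":8,"gripper":-1},{"travel":[4.2,-15,0],"turn":11,"gripper":-1},{"travel":[5.4,-19.5,0],"turn":14,"gripper":-1},{"travel":[6.5,-24,0],"turn":16,"gripper":-1},{"travel":[7.5,-28,0],"turn":18,"gripper":-1},{"travel":[8.5,-32,0],"turn":19.9,"gripper":-1}]'
python3 -m crank '[{"travel":[0.2,-2,0],"turn":0,"gripper":-1},{"travel":[1.1,-3.5,0],"turn":0,"gripper":-1},{"travel":[1.1,-4.3,0],"turn":0,"gripper":-1},{"travel":[1.1,-4.3,0],"turn":0,"gripper":-1},{"travel":[1.1,-4.3,0],"turn":0,"gripper":-1},{"travel":[1.1,-4.3,0],"turn":0,"gripper":-1}]'
python3 - <<'E'
from h import *; from plant import arm,viewer
a=np.radians(-10); x=np.array([np.cos(a),np.sin(a)]); o=np.array([.713,.047])
g=o+x*(-.15-.105-.004); go([*g,.08],-10,arm.observe())
for n in ("wrist","top"):
    c=viewer.camera(n); np.savez(f"pics/{n}5.npz",**c); cv2.imwrite(f"pics/{n}5.png",c["color"])
im=cv2.imread("pics/top5.png")
cv2.imwrite("pics/v5.png",cv2.imread("pics/wrist5.png"))
E
```

```text
t: 8.85
position: [0.4532, 0.0483, 0.0797]
ee_rot: [-0.0, 0.996, -0.088, -0.002]
contact_force: [0.2, 0.1, -1.5]
grip_width: 0.0198
gripper_force: 60.0
t: 9.45
position: [0.4728, 0.086, 0.0813]
ee_rot: [0.0, 0.996, -0.087, -0.001]
contact_force: [0.7, -0.1, -2.0]
grip_width: 0.0199
gripper_force: 60.0
at [0.4728 0.086  0.0813] yaw -10.02 tilt 0.06 travel [-1.57 -0.33  0.13] turn -0.02 t 9.45
```

View pics/v5.png

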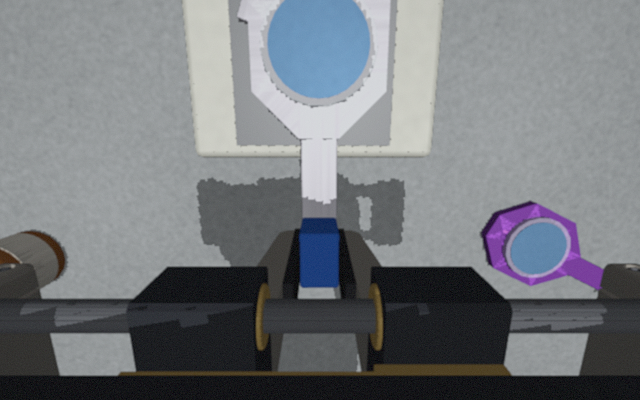

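The wrist view shows the carrier over the stage, near enough in line. The stage edges are at (190,60)…(198,156) and (440,60)…(432,156), the dish is at (320,42) and the lug at (320,250). Now the numeric alignment.

```bash
cat > al.py <<'E'
from h import *
def stage(c,rows,Z=.03,lo=150,hi=480):
    "midline of stage from warm-white edges, by rows; returns mid points"
    im=c["color"].astype(int); L=[];R=[]
    for r in rows:
        w=(im[r,:,2]-im[r,:,0]>10)&(im[r].sum(1)>480); w[:lo]=0;w[hi:]=0
        x=np.where(w)[0]
        if len(x)>20: L.append(ray(c,(x.min(),r+.5),Z)); R.append(ray(c,(x.max()+1,r+.5),Z))
    return np.array(L)[:,:2],np.array(R)[:,:2]
def line(P):
    d=cv2.fitLine(P.astype(np.float32),cv2.DIST_HUBER,0,.001,.001).ravel(); v=d[:2]*np.sign(d[0]); return d[2:],v
E
python3 - <<'E'
from al import *
c=dict(np.load("pics/wrist5.npz")); im=c["color"]
print("px",im[100,192:240:4].tolist())
L,R=stage(c,range(5,145,3))
for n,P in(("L",L),("R",R)): p,v=line(P); print(n,p,"yaw",np.degrees(np.arctan2(v[1],v[0])),P[0],P[-1])
(pl,v),(pr,w)=line(L),line(R); a=(np.arctan2(v[1],v[0])+np.arctan2(w[1],w[0]))/2
X=np.array([np.cos(a),np.sin(a)]);Y=np.array([-X[1],X[0]])
print("yaw",np.degrees(a),"width",(pl-pr)@Y); mid=(pl@Y+pr@Y)/2
f=[ray(c,(u,156),.03)[:2]@X for u in(210,420)]; print("front x",f,"origin",(np.mean(f)+.2)*X+mid*Y)
hsv=cv2.cvtColor(im,cv2.COLOR_BGR2HSV); m=cv2.inRange(hsv,(95,60,60),(130,255,255)); m[:,:260]=0;m[:,385:]=0
k,l,st,ce=cv2.connectedComponentsWithStats(m)
for i in range(1,k):
    if st[i,4]>500:
        z=.1156 if st[i,1]<100 else .1356; q=ce[i] if z>.12 else (st[i,0]+st[i,2]/2,ce[i][1])
        p=ray(c,q,z)[:2]; print(st[i],p,"off Y",p@Y-mid,"x",p@X-np.mean(f)-.2)
# tail edges
for r in (150,170,190):
    x=np.where((im[r,290:350].min(1)>190))[0]+290; e=[ray(c,(u,r),.1076)[:2] for u in (x.min(),x.max()+1)]; print("tail",r,x.min(),x.max(),"mid off Y",(e[0]+e[1])@Y/2-mid,"x",e[0]@X-np.mean(f)-.2)
E
```

```text
px [[167, 175, 172], [194, 203, 201], [195, 203, 202], [196, 204, 204], [194, 202, 202], [194, 202, 201], [192, 201, 200], [192, 201, 201], [194, 202, 201], [195, 204, 202], [195, 204, 202], [151, 147, 146]]Traceback (most recent call last):
  File "<stdin>", line 4, in <module>
  File "al.py", line 9, in stage
    return np.array(L)[:,:2],np.array(R)[:,:2]
           ~~~~~~~~~~~^^^^^^
IndexError: too many indices for array: array is 1-dimensional, but 2 were indexed
```

```bash
sed -i 's/>10)&(im\[r\].sum(1)>480)/>3)\&(im[r].sum(1)>530)/' al.py
cat > m5.py <<'E'
from al import *
import sys
def run(c,U,rows,front=156):
    im=c["color"]
    L,R=stage(c,rows)
    (pl,v),(pr,w)=line(L),line(R); print("yaws",[np.degrees(np.arctan2(q[1],q[0])).round(2) for q in(v,w)])
    a=(np.arctan2(v[1],v[0])+np.arctan2(w[1],w[0]))/2
    X=np.array([np.cos(a),np.sin(a)]);Y=np.array([-X[1],X[0]]); mid=(pl@Y+pr@Y)/2
    f=np.mean([ray(c,(u,front),.03)[:2]@X for u in(210,420)])+.2
    print("yaw",np.degrees(a),"width",(pl-pr)@Y,"origin",f*X+mid*Y)
    hsv=cv2.cvtColor(im,cv2.COLOR_BGR2HSV); m=cv2.inRange(hsv,(95,60,60),(130,255,255)); m[:,:260]=0;m[:,385:]=0
    k,l,st,ce=cv2.connectedComponentsWithStats(m); Q=[]
    for i in range(1,k):
        if st[i,4]>500:
            z=U+.016 if st[i,1]<100 else U+.036
            p=ray(c,(st[i,0]+st[i,2]/2,st[i,1]+st[i,3]/2),z)[:2]; Q.append(p); print(st[i,:4],p,"off Y mm",(p@Y-mid)*1e3,"x",p@X-f)
    d=Q[0]-Q[1]; print("carrier rel yaw",np.degrees(np.arctan2(d@Y,d@X)))
    for r in (150,170,190):
        x=np.where((im[r,290:350].min(1)>190))[0]+290; e=[ray(c,(u,r),U+.008)[:2] for u in (x.min(),x.max()+1)]; print("tail",(e[0]+e[1])@Y*500-mid*1e3,"x",e[0]@X-f)
E
python3 - <<'E'
from m5 import *
run(dict(np.load("pics/wrist5.npz")),.0996,range(5,145,3))
E
```

```text
yaws [np.float32(-10.35), np.float32(-9.38)]
yaw -9.862229 width 0.18273026 origin [0.7130582  0.04815845]
[267   0 103  98] [0.57481999 0.06810912] off Y mm -4.021536634222889 x -0.13961252056597628
[299 218  41  70] [0.47866805 0.08461673] off Y mm -4.226737843477074 x -0.23717098640752177
carrier rel yaw 0.12051384573739389
tail -4.681956808352794 x -0.18870511001556112
tail -4.1051351420699405 x -0.19970575978219746
tail -4.355389920930548 x -0.21103011694349189
```

```bash
python3 -m crank '[{"travel":[-0.6,-0.2,0],"turn":0,"gripper":-1},{"travel":[-1.2,-0.4,1.5],"turn":0,"gripper":-1},{"travel":[-1.2,-0.4,3.5],"turn":0,"gripper":-1},{"travel":[-1.2,-0.4,5.5],"turn":0,"gripper":-1},{"travel":[-1.2,-0.4,6.3],"turn":0,"gripper":-1},{"travel":[-1.2,-0.4,6.3],"turn":0,"gripper":-1},{"travel":[-1.2,-0.4,6.3],"turn":0,"gripper":-1}]'
python3 - <<'E'
from m5 import *; from plant import arm,viewer
c=viewer.camera("wrist"); np.savez("pics/wrist6.npz",**c); cv2.imwrite("pics/wrist6.png",c["color"])
s=arm.observe(); go(s["position"],-10,s)
im=c["color"]; 
for r in (60,120,180,240): 
    w=(im[r].astype(int)[:,2]-im[r].astype(int)[:,0]>3)&(im[r].astype(int).sum(1)>530); x=np.where(w)[0]; print(r,x[:3],x[-3:])
for u in (200,420): print("col",[(r,im[r,u].tolist()) for r in range(150,260,10)])
E
```

```text
t: 10.25
position: [0.4628, 0.0926, 0.0195]
ee_rot: [-0.0, 0.996, -0.087, 0.001]
contact_force: [-0.4, -0.1, -1.4]
grip_width: 0.0195
gripper_force: 60.0
at [0.4632 0.0926 0.0198] yaw -9.97 tilt 0.11 travel [0. 0. 0.] turn 0.03 t 10.3
60 [157 158 159] [480 481 482]
120 [163 164 165] [474 475 476]
180 [] []
240 [] []
col [(150, [145, 144, 139]), (160, [159, 158, 154]), (170, [153, 151, 148]), (180, [155, 153, 150]), (190, [152, 150, 145]), (200, [88, 89, 87]), (210, [95, 94, 92]), (220, [95, 93, 90]), (230, [93, 93, 92]), (240, [97, 94, 92]), (250, [96, 96, 92])]
col [(150, [128, 129, 126]), (160, [158, 156, 152]), (170, [159, 159, 154]), (180, [156, 155, 151]), (190, [93, 94, 90]), (200, [93, 92, 89]), (210, [98, 98, 94]), (220, [100, 99, 96]), (230, [94, 94, 91]), (240, [99, 99, 95]), (250, [98, 97, 94])]
```

```bash
sed -i 's/lo=150,hi=480/lo=90,hi=550/' al.py; python3 - <<'E'
from m5 import *
c=dict(np.load("pics/wrist6.npz")); im=c["color"]
print([(r,im[r,200].tolist()) for r in range(134,156,2)])
run(c,.0381,range(40,130,3),146)
K=c["color"]; 
E
python3 -m crank '[{"travel":[0,0,0.4],"turn":0,"gripper":-1},{"travel":[0,0,0.6],"turn":0,"gripper":-1},{"travel":[0,0,0.7],"turn":0,"gripper":-1},{"travel":[0,0,0.7],"turn":0,"gripper":-1}]'
```

```text
[(134, [194, 203, 203]), (136, [196, 204, 203]), (138, [196, 204, 203]), (140, [195, 204, 203]), (142, [186, 194, 193]), (144, [175, 184, 181]), (146, [164, 173, 170]), (148, [133, 140, 140]), (150, [145, 144, 139]), (152, [158, 158, 153]), (154, [158, 156, 153])]
yaws [np.float32(-10.19), np.float32(-9.52)]
yaw -9.858179 width 0.1821257 origin [0.71430595 0.04810143]
[267   0 103  98] [0.5647361  0.07487647] off Y mm 0.7718409986748609 x -0.15194553494416774
[299 218  41  70] [0.4686784  0.09126699] off Y mm 0.4743108344290592 x -0.24939112256061546
carrier rel yaw 0.17494039629201236
tail 0.6193141284280728 x -0.2010091906418487
tail 0.6400723850791223 x -0.21197512650927935
tail 0.3804129162054437 x -0.22327967197915888
t: 10.7
position: [0.4624, 0.0927, 0.0118]
ee_rot: [0.0, 0.996, -0.087, 0.0]
contact_force: [-0.4, 0.5, 0.1]
grip_width: 0.0196
gripper_force: 60.0
```

It's laid flat: the weight is now carried by the stage, lateral offset is +0.5 mm, yaw is aligned and plate x is about -0.148. Slide into the mouth.

```bash
python3 -m crank '[{"travel":[0,0.05,0],"turn":0,"gripper":-1},{"travel":[0.5,0.05,0],"turn":0,"gripper":-1},{"travel":[1.5,0.05,0],"turn":0,"gripper":-1},{"travel":[2.5,0.05,0],"turn":0,"gripper":-1},{"travel":[3.5,0.05,0],"turn":0,"gripper":-1},{"travel":[4.5,0.05,0],"turn":0,"gripper":-1},{"travel":[5.5,0.05,0],"turn":0,"gripper":-1},{"travel":[5.5,0.05,0],"turn":0,"gripper":-1}]'
python3 - <<'E'
from plant import arm
import numpy as np
s=arm.observe(); print(np.round(s["wrist_torque"],2))
E
```

```text
t: 11.5
position: [0.5181, 0.0822, 0.0119]
ee_rot: [0.0, 0.996, -0.087, 0.001]
contact_force: [-0.2, -0.8, -1.2]
grip_width: 0.0192
gripper_force: 60.0
[ 0.03  0.14 -0.06]
```

```bash
python3 -m crank '[{"travel":[0.7,0,0],"turn":0,"gripper":-1},{"travel":[1.4,0,0],"turn":0,"gripper":-1},{"travel":[2.1,0,0],"turn":0,"gripper":-1},{"travel":[2.8,0,0],"turn":0,"gripper":-1},{"travel":[3.5,0,0],"turn":0,"gripper":-1}]'; python3 -m crank '[{"travel":[0,0,0],"turn":0,"gripper":-1},{"travel":[0,0,0],"turn":0,"gripper":-1}]'
```

```text
t: 12.0
position: [0.5465, 0.0778, 0.0117]
ee_rot: [-0.0, 0.996, -0.086, -0.005]
contact_force: [-19.8, 2.6, 17.2]
grip_width: 0.0195
gripper_force: 60.0
t: 12.2
position: [0.5504, 0.0769, 0.0117]
ee_rot: [-0.0, 0.996, -0.087, -0.001]
contact_force: [-2.8, 0.1, 2.7]
grip_width: 0.0196
gripper_force: 60.0
```

Through the roller spread, with the plate at about x -0.057. I'll continue to about -0.02.

```bash
python3 -m crank '[{"travel":[0.5,0,0],"turn":0,"gripper":-1},{"travel":[1.0,0,0],"turn":0,"gripper":-1},{"travel":[1.5,0,0],"turn":0,"gripper":-1},{"travel":[2.0,0,0],"turn":0,"gripper":-1},{"travel":[2.5,0,0],"turn":0,"gripper":-1},{"travel":[3.0,0,0],"turn":0,"gripper":-1},{"travel":[3.5,0,0],"turn":0,"gripper":-1}]'; python3 -m crank '[{"travel":[0,0,0],"turn":0,"gripper":-1},{"travel":[0,0,0],"turn":0,"gripper":-1}]'
```

```text
t: 12.9
position: [0.5858, 0.0705, 0.0117]
ee_rot: [0.0, 0.996, -0.087, 0.0]
contact_force: [-2.6, 0.6, 1.9]
grip_width: 0.019
gripper_force: 60.0
t: 13.1
position: [0.5862, 0.0703, 0.0118]
ee_rot: [0.0, 0.996, -0.087, 0.001]
contact_force: [0.4, -0.1, -0.4]
grip_width: 0.0195
gripper_force: 60.0
```

```bash
python3 -m crank '[{"travel":[0.1,0,0],"turn":0,"gripper":-1},{"travel":[0.2,0,0],"turn":0,"gripper":-1},{"travel":[0.3,0,0],"turn":0,"gripper":-1},{"travel":[0.4,0,0],"turn":0,"gripper":-1},{"travel":[0.4,0,0],"turn":0,"gripper":-1}]'
```

```text
t: 13.6
position: [0.5894, 0.0699, 0.0117]
ee_rot: [-0.0, 0.996, -0.087, 0.0]
contact_force: [-1.6, -0.1, 1.1]
grip_width: 0.0195
gripper_force: 60.0
```

```bash
for i in 1; do python3 -m crank '[{"travel":[0.1,0,0],"turn":0,"gripper":-1},{"travel":[0.2,0,0],"turn":0,"gripper":-1},{"travel":[0.3,0,0],"turn":0,"gripper":-1},{"travel":[0.3,0,0],"turn":0,"gripper":-1}]'; done; python3 -m crank '[{"travel":[0.1,0,0],"turn":0,"gripper":-1},{"travel":[0.2,0,0],"turn":0,"gripper":-1},{"travel":[0.2,0,0],"turn":0,"gripper":-1}]'
```

```text
t: 14.0
position: [0.5929, 0.0692, 0.0118]
ee_rot: [0.0, 0.996, -0.087, 0.001]
contact_force: [0.2, 0.0, -0.5]
grip_width: 0.0193
gripper_force: 60.0
t: 14.3
position: [0.5953, 0.0687, 0.0118]
ee_rot: [0.0, 0.996, -0.087, 0.001]
contact_force: [3.3, -1.1, -2.3]
grip_width: 0.0193
gripper_force: 60.0
```

Fx has turned positive, so the rollers are drawing it in (plate about -0.012). From here, 0.5–1 mm steps.

```bash
python3 -m crank '[{"travel":[0.05,0,0],"turn":0,"gripper":-1},{"travel":[0.1,0,0],"turn":0,"gripper":-1},{"travel":[0.1,0,0],"turn":0,"gripper":-1}]'|sed -n '2p;4p'; python3 -m crank '[{"travel":[0.05,0,0],"turn":0,"gripper":-1},{"travel":[0.1,0,0],"turn":0,"gripper":-1},{"travel":[0.1,0,0],"turn":0,"gripper":-1}]'|sed -n '2p;4p'
```

```text
position: [0.5957, 0.0687, 0.0119]
contact_force: [3.8, -1.6, -2.2]
position: [0.5964, 0.0686, 0.0118]
contact_force: [4.0, -1.7, -2.7]
```

```bash
python3 -m crank '[{"travel":[0.05,0,0],"turn":0,"gripper":-1},{"travel":[0.1,0,0],"turn":0,"gripper":-1},{"travel":[0.1,0,0],"turn":0,"gripper":-1}]'|sed -n '2p;4p'
```

```text
position: [0.5973, 0.0685, 0.0118]
contact_force: [4.6, -1.8, -2.5]
```

```bash
python3 -m crank '[{"travel":[0.05,0,0],"turn":0,"gripper":-1},{"travel":[0.1,0,0],"turn":0,"gripper":-1},{"travel":[0.1,0,0],"turn":0,"gripper":-1}]'|sed -n '2p;4p'
```

```text
position: [0.5983, 0.0683, 0.0118]
contact_force: [3.9, -0.3, -2.5]
```

```bash
python3 -m crank '[{"travel":[0.05,0,0],"turn":0,"gripper":-1},{"travel":[0.1,0,0],"turn":0,"gripper":-1},{"travel":[0.1,0,0],"turn":0,"gripper":-1}]'|sed -n '2p;4p'
```

```text
position: [0.5992, 0.0682, 0.0118]
contact_force: [4.0, -0.4, -1.1]
```

```bash
python3 -m crank '[{"travel":[0.05,0,0],"turn":0,"gripper":-1},{"travel":[0.1,0,0],"turn":0,"gripper":-1},{"travel":[0.1,0,0],"turn":0,"gripper":-1}]'|sed -n '2p;4p'
```

```text
position: [0.6002, 0.0679, 0.0118]
contact_force: [3.6, -0.9, -1.5]
```

```bash
python3 -m crank '[{"travel":[0.05,0,0],"turn":0,"gripper":-1},{"travel":[0.05,0,0],"turn":0,"gripper":-1}]'|sed -n '2p;4p'
```

```text
position: [0.6006, 0.0679, 0.0117]
contact_force: [2.6, -0.5, -1.0]
```

```bash
python3 -m crank '[{"travel":[0.05,0,0],"turn":0,"gripper":-1},{"travel":[0.05,0,0],"turn":0,"gripper":-1}]'|sed -n '2p;4p'
```

```text
position: [0.6011, 0.0677, 0.0117]
contact_force: [3.5, -0.8, -1.4]
```

```bash
python3 -m crank '[{"travel":[0.05,0,0],"turn":0,"gripper":-1},{"travel":[0.1,0,0],"turn":0,"gripper":-1},{"travel":[0.1,0,0],"turn":0,"gripper":-1}]'|sed -n '2p;4p'
```

```text
position: [0.6021, 0.0676, 0.0118]
contact_force: [2.7, -0.8, -0.7]
```

```bash
python3 -m crank '[{"travel":[0.05,0,0],"turn":0,"gripper":-1},{"travel":[0.1,0,0],"turn":0,"gripper":-1},{"travel":[0.1,0,0],"turn":0,"gripper":-1}]'|sed -n '2p;4p'
```

```text
position: [0.6031, 0.0674, 0.0118]
contact_force: [2.4, 0.7, -0.8]
```

```bash
python3 -m crank '[{"travel":[0.05,0,0],"turn":0,"gripper":-1},{"travel":[0.1,0,0],"turn":0,"gripper":-1},{"travel":[0.1,0,0],"turn":0,"gripper":-1}]'|sed -n '2p;4p'
```

```text
position: [0.6041, 0.0673, 0.0117]
contact_force: [2.8, 0.1, -0.6]
```

```bash
python3 -m crank '[{"travel":[0.05,0,0],"turn":0,"gripper":-1},{"travel":[0.1,0,0],"turn":0,"gripper":-1},{"travel":[0.1,0,0],"turn":0,"gripper":-1}]'|sed -n '2p;4p'
```

```text
position: [0.6051, 0.0671, 0.0118]
contact_force: [3.3, -1.0, -0.6]
```

```bash
python3 -m crank '[{"travel":[0.05,0,0],"turn":0,"gripper":-1},{"travel":[0.1,0,0],"turn":0,"gripper":-1},{"travel":[0.1,0,0],"turn":0,"gripper":-1}]'|sed -n '2p;4p'
```

```text
position: [0.6054, 0.0671, 0.0117]
contact_force: [-2.5, 0.1, 3.6]
```

```bash
python3 -m crank '[{"travel":[0.03,0,0],"turn":0,"gripper":-1},{"travel":[0.06,0,0],"turn":0,"gripper":-1},{"travel":[0.06,0,0],"turn":0,"gripper":-1}]'|sed -n '2p;4p'
```

```text
position: [0.6055, 0.0671, 0.0117]
contact_force: [-4.3, 0.1, 5.8]
```

The stop is found: Fx has gone from +3 to -4.3, about 7 N on the stop. The fingers press down about 6 N, so I'll ease them up a little while pushing further.

```bash
python3 -m crank '[{"travel":[0.04,0,-0.04],"turn":0,"gripper":-1},{"travel":[0.08,0,-0.08],"turn":0,"gripper":-1},{"travel":[0.08,0,-0.08],"turn":0,"gripper":-1}]'|sed -n '2p;4p'; python3 -m crank '[{"travel":[0,0,0],"turn":0,"gripper":-1}]'|sed -n '2p;4p'
```

```text
position: [0.6059, 0.067, 0.0118]
contact_force: [-6.1, 0.9, 2.5]
position: [0.6059, 0.067, 0.0117]
contact_force: [-4.8, 0.7, 2.9]
```

```bash
python3 -m crank '[{"travel":[0.05,0,-0.03],"turn":0,"gripper":-1},{"travel":[0.1,0,-0.06],"turn":0,"gripper":-1},{"travel":[0.1,0,-0.06],"turn":0,"gripper":-1}]'|sed -n '2p;4p'; python3 -m crank '[{"travel":[0,0,0],"turn":0,"gripper":-1}]'|sed -n '2p;4p'
```

```text
position: [0.606, 0.0669, 0.0118]
contact_force: [-6.7, 1.6, 2.0]
position: [0.606, 0.0669, 0.0118]
contact_force: [-6.2, 0.6, 1.7]
```

```bash
python3 -m crank '[{"travel":[0.05,0,0],"turn":0,"gripper":-1},{"travel":[0.1,0,-0.02],"turn":0,"gripper":-1},{"travel":[0.15,0,-0.03],"turn":0,"gripper":-1},{"travel":[0.15,0,-0.03],"turn":0,"gripper":-1}]'|sed -n '2p;4p'; python3 -m crank '[{"travel":[0,0,0],"turn":0,"gripper":-1},{"travel":[0,0,0],"turn":0,"gripper":-1}]'|sed -n '2p;4p'
```

```text
position: [0.6063, 0.0669, 0.0118]
contact_force: [-10.6, 1.5, 3.6]
position: [0.6062, 0.0669, 0.0118]
contact_force: [-9.5, 1.2, 3.7]
```

About 12 N on the stop now. Hold, then ease back to a light push before opening.

```bash
python3 -m crank '[{"travel":[0,0,0],"turn":0,"gripper":-1},{"travel":[0,0,0],"turn":0,"gripper":-1},{"travel":[0,0,0],"turn":0,"gripper":-1},{"travel":[0,0,0],"turn":0,"gripper":-1},{"travel":[0,0,0],"turn":0,"gripper":-1},{"travel":[0,0,0],"turn":0,"gripper":-1}]'|sed -n '1p;2p;4p'; python3 -m crank '[{"travel":[-0.1,0,0],"turn":0,"gripper":-1},{"travel":[-0.2,0,0.05],"turn":0,"gripper":-1},{"travel":[-0.2,0,0.05],"turn":0,"gripper":-1}]'|sed -n '2p;4p'
```

```text
t: 20.3
position: [0.6063, 0.067, 0.0118]
contact_force: [-9.9, 1.4, 3.5]
position: [0.6063, 0.0669, 0.0119]
contact_force: [-5.4, 0.7, -0.5]
```

```bash
python3 -m crank '[{"travel":[0,0,0],"turn":0,"gripper":-0.1},{"travel":[0,0,0],"turn":0,"gripper":-0.1},{"travel":[0,0,0],"turn":0,"gripper":-0.1},{"travel":[0,0,0],"turn":0,"gripper":-0.1},{"travel":[0,0,0],"turn":0,"gripper":-0.1}]'; python3 -m crank '[{"travel":[0,0,-1],"turn":0,"gripper":-0.1},{"travel":[0,0,-2.5],"turn":0,"gripper":-0.1},{"travel":[0,0,-4.5],"turn":0,"gripper":-0.1},{"travel":[-3,0,-6],"turn":0,"gripper":-0.1},{"travel":[-6,0,-8],"turn":0,"gripper":-0.1},{"travel":[-9,0,-8],"turn":0,"gripper":-0.1},{"travel":[-9,0,-8],"turn":0,"gripper":-0.1},{"travel":[-9,0,-8],"turn":0,"gripper":-0.1}]'
python3 - <<'E'
from h import *; from plant import arm,viewer
W=viewer.camera("wrist");S=viewer.camera("side")
np.savez("pics/w9.npz",**W)
cv2.imwrite("pics/end.png",np.hstack([cv2.resize(W["color"],(480,300)),cv2.resize(S["color"][140:250,180:330],(320,300))]))
E
```

```text
t: 21.1
position: [0.6082, 0.0665, 0.0131]
ee_rot: [0.0, 0.996, -0.087, 0.0]
contact_force: [1.0, -0.3, -0.1]
grip_width: 0.0416
gripper_force: 0.0
t: 21.9
position: [0.52, 0.0822, 0.0943]
ee_rot: [0.0, 0.996, -0.087, 0.001]
contact_force: [0.1, 0.5, 1.0]
grip_width: 0.0412
gripper_force: 0.0
```

View pics/end.png

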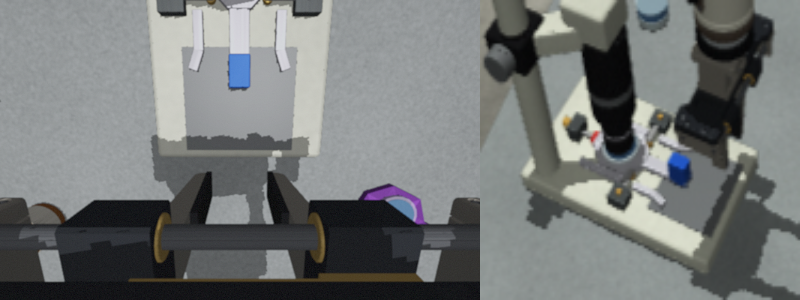

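The carrier sits flat in the guide under the lens. Its lug, at wrist-panel (239,70), is centred between the rails, the rollers are closed behind the plate, and the fingers are clear. Handing in.

```bash
python3 -c "
from plant import arm
print(arm.job_done())"
```

```text
the job is handed in; nothing more can be done
None
```

I slid the carrier in past the rollers, pressed it against the stop at an estimated 12 N (from the wrist force) for over half a second, released it so the rollers hold it there, and handed the job in; no verdict came back.

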